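Find the tight spot of a linear slide, back off and clamp

TASK

The linear slide on the bench binds somewhere along its rail. Slide the carriage towards the little drag marker, pushing the marker ahead of it, until you feel the carriage bind, leaning on the tight spot just long enough to be sure and without forcing it; then draw the carriage back to leave a 10 mm gap between it and the marker, and press its clamp lever fully down. Only the carriage may move the marker, and leave the cups and the bracket alone.

Things in the scene. Friction and masses are not known exactly. Their poses are not given: they have to be found in the camera images.
- slide_base: Linear slide fixed to the bench: aluminium plate 112 x 344 x 12 mm, rail top at z 34, end blocks to z 42 mm. Origin: centre of the plate's underside. +y runs along the rail, from the carriage towards the marker; -x faces the robot (turned up to 12 deg). Ticked scale bar on the -x side. The unseen tight spot is in the rail, 35 to 145 mm ahead of the carriage's start, well before the end.
- grip (a point): Centre line of the carriage's upright black grip bar, 83 mm above the bench, 12 mm below the bar's top. Bar: 18 mm along the rail, 36 mm across, from z 51 to 95 mm; pinch it from above along the rail, or push it. Carriage: dark block 70 mm along the rail, 64 mm across, top at z 51 mm. Axes as slide_base.
- carriage (a joint): Travel of the carriage along slide_base's +y in m, 0 to 0.215 between the ends; starts at 0 to 0.03. It runs with about 3 N of drag (0.7 N more when it pushes the marker) and stays where it is left; at the tight spot the resistance climbs by about 6 N per mm.
- bind (a joint): How far the carriage has been pressed into the tight spot, m: 0 when clear of it, about 6 N per mm (0.7 mm is some 4 N, enough to count as found; over 3.5 mm, some 21 N, is forced). It springs back when the carriage is let go or drawn back.
- tab_face (a point): Centre of the front (+y) face of the small tab on the carriage's -x side that pushes the marker; level with the carriage's front, 30 mm above the bench, 43 mm to -x of the rail's middle. Axes as slide_base.
- marker_face (a point): Centre of the marker's face that looks at the tab. Marker: steel block 16 x 12 x 16 mm on the scale bar, top 42 mm above the bench; starts 2 to 50 mm ahead of the tab, before the tight spot, and stays where the tab pushed it (0.7 N drag). Gap = this point minus tab_face along slide_base's y. Axes as slide_base.
- marker (a joint): Travel of the marker along slide_base's +y, m; the gap to the carriage's tab is joint marker minus joint carriage.
- clamp (a joint): Clamp lever on the carriage's +x side, hinged 34 mm to +x of the grip bar's middle, 58 mm above the bench, axis along the rail; 0 = raised 40 deg, 0.7 rad = level, fully down (stop). Starts at 0 to 0.15. Pressed straight down on its black pad with 4 to 5 N; stays where it is left.
- clamp_pad (a point): Top centre of the lever's black pad (26 x 22 mm), 45 mm out from the hinge, about 90 mm above the bench when raised and 62 mm when fully down; it also moves about 14 mm to +x on the way down.
- steel_cup_1: Bystander: turned steel cup, 60 mm across and 52 mm high, on the slide's far (+x) side. Origin at the centre of its underside.
- steel_cup_3: Bystander: turned steel cup, 64 mm across and 40 mm high, on the slide's far (+x) side. Origin at the centre of its underside.
- bracket_1: Bystander: dark angle bracket, 30 x 44 x 30 mm, behind the slide's +y end. Origin at the centre of its underside.

How it is judged:
By the outcome, as a careful person would: the job done as asked, in the order asked, and still so for the second after the job is handed in, with the robot touching nothing.
It also fails if it takes over 64 s, if anything falls off the work surface, if the arm or the gripper's body presses on something with over 40 N, if the wrist force passes 120 N, or if a joint passes its speed limit or range.

ROBOT

A 7-joint arm with a two-finger parallel gripper is mounted at the origin on a cart in front of the work surface, level with it; the furniture and walls round the work are solid. World frame = base frame: x ahead of the robot, y to its left, z up, the work surface at z = 0. Lengths are in mm, angles in rad, forces in N, time in s.
With the tool pointing down it reaches from about 400 to 875 mm from the base axis. Payload 6.5 kg.
Tool frame: the origin (TCP) lies midway between the tips of the shut fingers; the grasp point (between the pads) lies 19 mm behind it; z points along the fingers, y is the direction in which the jaws open and shut (so a half turn about z gives the same grasp; the last joint's range is limited). The gripper opens to 88 mm and grips with 3 to 60 N. Pads are 18 mm wide; open, the fingers measure 123 mm over their backs; the gripper's body (75 mm by 187 mm) begins 45 mm behind the grasp point.
Start: joints at [1.24, 0.536, -0.004, 1.538, 0.003, 1.067, -0.071], TCP at [170.112, -627.337, 238.716] pointing down, gripper open.
Joint ranges: [-2.7, 2.7], [-0.37, 2.16], [-1.27, 1.26], [0.24, 2.4], [-1.31, 4.45], [0.19, 1.91], [-2.76, 2.76]. Speed limits (rad/s): [2.39, 2.39, 3.14, 3.14, 3.14, 3.14, 3.14].

INTERFACE

Orientations are given as a unit quaternion [w, x, y, z].
In Python, from plant import env gives the robot as it stands. The module is installed in compiled form; this text tells all that it offers.
- The arm moves only by the tool move_arm, never from a script. Its argument "targets" is one flat list of numbers, 7 for each row, row after row: the shift along the tool's x, y, z in m, then the turn, a rotation vector about the tool's x, y, z in degrees, then the opening, from 0 (shut) to 1 (fully open). A call has 1 to 5 rows; each row shifts and turns the commanded pose from where the row before left it, along the tool's axes as they then stand; what a row does not reach is not made up. A row lasts 1/10 s, in which the tool goes at most 50 mm and 8.59 degrees, less where a joint would pass 70% of its speed; a pose out of reach is approached as far as the arm can. A call is refused whole if a number of a shift passes 0.05 or a number of a turn 8.59, either way. A call with a gripper value outside its range is refused whole. The fingers move at their own pace and stop on an object; "grip_force" is the grip in N (left out, the last holds). Time passes only in rows, so rows that do not move let the fingers close. It gives the time, the measured TCP pose, the force and the opening at its end, in the units of the state.
- env.sense(): the state, without advancing time (a new reading comes with each control period).
- env.snapshot(name): name is "side" or "top" or "wrist"; returns the picture (480x640x3 uint8, blue, green, red); there is no depth.
- env.camera_params(name): a dict with "mtx" (3x3 intrinsics, pixels), "k1" (the pictures are not rectified: a ray, as slopes to the right and down, at radius r is drawn at 1 + k1 r^2 times it, then the intrinsics apply), "rvec" (rotation vector, rad) and "tvec" (3), from world to camera coordinates, as OpenCV has them. Camera axes: x right, y down, z forward; pixel columns grow to the right and rows downward; lengths in mm; the calibration is good to about 2 mm. A picture is of the moment at which its call begins: read the wrist's pose just before it. camera_params takes no time and is no camera call; for the wrist camera it gives the pose at the moment of the call.
- env.sign_off(): hands the job in, once; it reports no verdict.
The state is a dict: "time_s": time; "joint_pos": joint angles; "joint_velocities": joint speeds; "joint_efforts": joint torques, N m; "position": TCP position; "tcp_rot": TCP orientation; "wrist_force": force on the tool from outside, world axes, zero at the start; "torque": the same for the moment, N m; "width": finger opening in mm.
Only numpy, scipy, OpenCV 4.12 (cv2) and the standard library are available. Lean on these libraries where they do the work, as an engineer would, in place of code of your own. Each camera call takes 0.05 s, during which the arm holds its last target.

## Working session

There is one attempt and no reset: what is moved stays moved. The work goes in short steps, Python scripts to look and compute and a tool call to move; the robot and the scene stay as the last step left them, time stands still between calls to the robot, and variables do not carry over. Pictures are saved under pics/ and viewed, and the job is handed in when it is done.

Besides the shell and the picture viewer there is one more tool, called by a JSON object that holds its "fn" and its "kwargs". move_arm: Moves the arm, as the interface text tells. Its arguments: {"type":"object","properties":{"targets":{"type":"array","items":{"type":"number"}},"grip_force":{"type":"number"}},"required":["targets"]}

```bash
mkdir -p pics
python3 - <<'E'
from plant import env
import cv2
s=env.sense(); print({k:(v if not hasattr(v,'tolist') else [round(x,3) for x in v.tolist()]) for k,v in s.items()})
for n in ("top","side"):
    cv2.imwrite(f"pics/{n}1.png",env.snapshot(n))
    print(n,env.camera_params(n))
E
```

```text
{'time_s': 0.0, 'joint_pos': [1.24, 0.537, -0.004, 1.539, 0.003, 1.067, -0.071], 'joint_velocities': [0.0, -0.0, -0.001, 0.0, 0.001, 0.0, 0.0], 'joint_efforts': [-0.0, -57.098, 0.99, -25.161, -0.056, 0.018, 0.0], 'position': [169.923, -626.75, 237.86], 'tcp_rot': [-0.001, 0.991, 0.132, -0.0], 'wrist_force': [-0.072, 0.204, 0.366], 'torque': [-0.032, 0.042, 0.011], 'width': 87.88777920851503}
top {'mtx': array([[573.74439195,   0.        , 319.14113037],
       [  0.        , 573.74439195, 243.14027913],
       [  0.        ,   0.        ,   1.        ]]), 'k1': -0.18000679187977886, 'rvec': array([ 2.18885725, -2.16973402,  0.10888947]), 'tvec': array([   9.46023206,  595.43570252, 1081.37375703])}
side {'mtx': array([[451.49987142,   0.        , 314.05834325],
       [  0.        , 451.49987142, 225.43679751],
       [  0.        ,   0.        ,   1.        ]]), 'k1': -0.0395509006480211, 'rvec': array([ 0.3851537 , -2.5454022 ,  1.55775529]), 'tvec': array([552.60359673, 169.09759883, 759.17205372])}
```

View pics/top1.png

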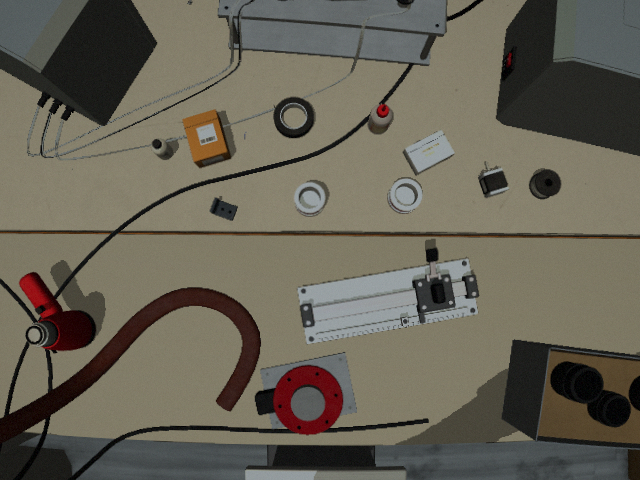

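View pics/side1.png

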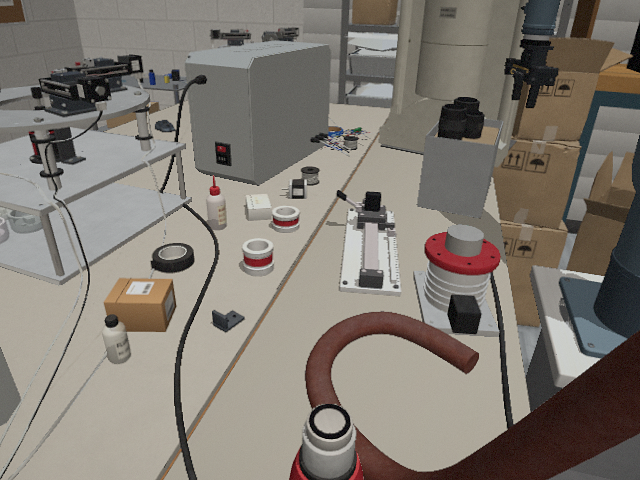

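```bash
cat > h.py <<'E'
import numpy as np, cv2
from plant import env
def cam(n):
    p=env.camera_params(n); R,_=cv2.Rodrigues(np.array(p["rvec"],float)); return p["mtx"],p["k1"],R,np.array(p["tvec"],float).ravel()
def ray(n,uv,c=None):
    K,k1,R,t=c or cam(n)
    d=np.array([k1,0,0,0,0.])
    xy=cv2.undistortPoints(np.array([[uv]],float),K,d).ravel()
    return -R.T@t, R.T@np.array([xy[0],xy[1],1.])
def onz(n,uv,z,c=None):
    o,d=ray(n,uv,c); return o+d*(z-o[2])/d[2]
def proj(n,P,c=None):
    K,k1,R,t=c or cam(n)
    return cv2.projectPoints(np.array(P,float).reshape(-1,1,3),cv2.Rodrigues(R)[0],t,K,np.array([k1,0,0,0,0.]))[0].reshape(-1,2)
E
python3 - <<'E'
import cv2
a=cv2.imread('pics/top1.png')[220:360,280:500]
cv2.imwrite('pics/top1z.png',cv2.resize(a,(792,504),interpolation=cv2.INTER_CUBIC))
a=cv2.imread('pics/side1.png')[180:300,325:415]
cv2.imwrite('pics/side1z.png',cv2.resize(a,(450,600),interpolation=cv2.INTER_CUBIC))
E
```

```text
(no output)
```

View pics/top1z.png

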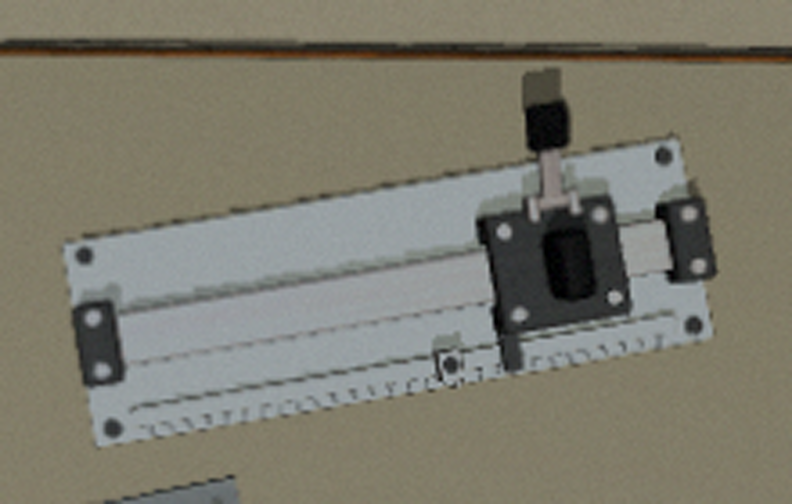

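View pics/side1z.png

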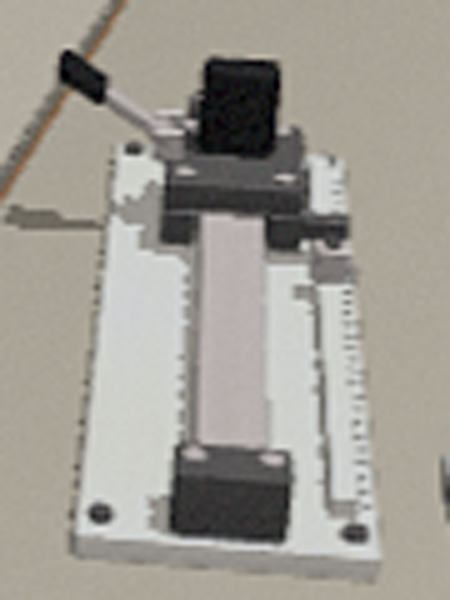

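```bash
cat >> h.py <<'E'
def fitrect(P):
    P=np.array(P); c=P.mean(0)
    # order: +y+x, -y+x, -y-x, +y-x
    v=(P[0]-P[1]+P[3]-P[2])[:2]; return c, v/np.linalg.norm(v)
E
python3 - <<'E'
from h import *
z=lambda u,v:((u+.5)/3.6-.5+280,(v+.5)/3.6-.5+220)
C=[z(64,241),z(677,137),z(713,340),z(98,446)]
P=[onz('top',c,12) for c in C]
for p in P: print(p.round(1))
for i in range(4): print(np.linalg.norm(P[i]-P[(i+1)%4]).round(1))
c,ey=fitrect(P); ex=np.array([ey[1],-ey[0]]); print(c,ey,ex,np.degrees(np.arctan2(-ey[0],ey[1])))
def sl(p): d=p[:2]-c[:2]; return np.array([d@ex,d@ey]).round(1)
for nm,uv,h in [('grip top',(570,265),95),('grip tl',(545,230),95),('tr',(585,230),95),('br',(595,297),95),('bl',(555,300),95),('car ul',(478,215),51),('ur',(608,196),51),('lr',(632,312),51),('ll',(498,332),51),('pad',(547,126),90),('marker hole',(451,365),42),('marker',(437,352),42),('tab front',(503,370),36)]:
    print(nm,sl(onz('top',z(*uv),h)))
np.savez('slide.npz',c=c,ex=ex,ey=ey)
E
```

```text
[511.4  56.1  12. ]
[ 570.4 -280.3   12. ]
[ 458.9 -299.7   12. ]
[401.2  36.7  12. ]
341.6
113.2
341.4
111.9
[ 485.47282097 -121.78817331   12.        ] [-0.17100204  0.98527067] [0.98527067 0.17100204] 9.846084944266261
grip top [  0.3 -81.1]
grip tl [ 19.9 -71.5]
tr [ 16.4 -91.8]
br [-17.8 -90.9]
bl [-15.8 -70.4]
car ul [ 33.  -46.7]
ur [  31.2 -117.1]
lr [ -31.2 -119.1]
ll [-29.3 -46.6]
pad [ 71.7 -82.9]
marker hole [-42.7 -20.5]
marker [-34.6 -14.3]
tab front [-50.5 -48.5]
```

```bash
python3 - <<'E'
from h import *
# box: top-front corners seen in top (513,341)->, side box top corners (430,120)?,(420,205)bottom
for z in (0,100,150):
    print(z,onz('top',(549,347),z).round(),onz('top',(538,440),z).round())
# side: rays of box near bottom-left corner & top
def tri(a,b):
    o1,d1=ray('top',a);o2,d2=ray('side',b)
    A=np.array([d1,-d2]).T; s=np.linalg.lstsq(A,o2-o1,rcond=None)[0]
    return ((o1+d1*s[0]+o2+d2*s[1])/2).round(), np.linalg.norm(o1+d1*s[0]-o2-d2*s[1]).round(1)
print('box corner',tri((549,347),(427,124)), tri((538,440),(492,136)))
print('box bottom',onz('side',(421,204),0).round())
print('flange top',tri((307,404),(465,232)),tri((307,365),(430,238)))
E
python3 - <<'E'
import cv2
a=cv2.imread('pics/side1.png')[80:340,320:520]
cv2.imwrite('pics/side1y.png',cv2.resize(a,(460,598),interpolation=cv2.INTER_CUBIC))
E
```

```text
0 [ 390. -454.    0.] [ 201. -433.    0.]
100 [ 400. -412.  100.] [ 227. -393.  100.]
150 [ 404. -390.  150.] [ 240. -373.  150.]
box corner (array([ 409., -362.,  217.]), np.float64(2.4)) (array([ 257., -349.,  208.]), np.float64(4.4))
box bottom [ 397. -385.    0.]
flange top (array([309.,  34., 144.]), np.float64(1.6)) (array([368.,  35., 122.]), np.float64(8.8))
```

View pics/side1y.png

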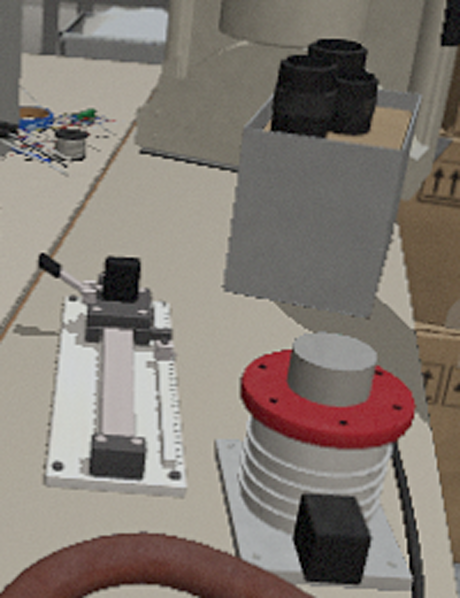

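{"fn": "move_arm", "kwargs": {"targets": [0,0,-0.04,0,0,1.35,1,0,0,-0.04,0,0,1.35,1,0,0,-0.04,0,0,1.35,1,0,0,-0.03,0,0,1.35,1,0,0,0,0,0,0,1], "grip_force": 15}}

```text
time_s: 0.6
position: [170.6, -629.1, 393.6]
tcp_rot: [0.004, 0.996, 0.085, 0.001]
wrist_force: [0.3, 0.1, 0.5]
width: 88.2
```

{"fn": "move_arm", "kwargs": {"targets": [0.0248,-0.0226,0,0,0,0,1,0.0248,-0.0226,0,0,0,0,1,0.0248,-0.0226,0,0,0,0,1,0.0248,-0.0226,0,0,0,0,1,0.0248,-0.0226,0,0,0,0,1]}}

```text
time_s: 1.1
position: [273.5, -493.2, 387.4]
tcp_rot: [-0.001, 0.996, 0.085, -0.001]
wrist_force: [0.2, 0.1, -0.1]
width: 88.2
```

{"fn": "move_arm", "kwargs": {"targets": [0.0248,-0.0226,0,0,0,0,1,0.0248,-0.0226,0,0,0,0,1,0.0248,-0.0226,0,0,0,0,1,0.0248,-0.0226,0,0,0,0,1,0.0248,-0.0226,0,0,0,0,1]}}

```text
time_s: 1.6
position: [376.4, -360.9, 387.5]
tcp_rot: [-0.001, 0.996, 0.085, -0.001]
wrist_force: [1.1, -0.9, 0.4]
width: 88.1
```

{"fn": "move_arm", "kwargs": {"targets": [0.0248,-0.0226,0,0,0,0,1,0.0248,-0.0226,0,0,0,0,1,0.0248,-0.0226,0,0,0,0,1,0.0248,-0.0226,0,0,0,0,1,0.0248,-0.0226,0,0,0,0,1]}}

```text
time_s: 2.1
position: [479.3, -228.8, 387.4]
tcp_rot: [-0.0, 0.996, 0.085, -0.001]
wrist_force: [0.5, 0.5, 0.7]
width: 88.2
```

{"fn": "move_arm", "kwargs": {"targets": [0.0244,-0.0224,0.02,0,0,0,1,0,0,0.04,0,0,0,1,0,0,0.04,0,0,0,1,0,0,0.04,0,0,0,1,0,0,0,0,0,0,1]}}

```text
time_s: 2.6
position: [495.2, -202.5, 243.0]
tcp_rot: [-0.003, 0.996, 0.086, -0.005]
wrist_force: [-0.8, -0.2, -0.6]
width: 88.1
```

Run:
```python
from h import *
import pickle
s=env.sense(); c=cam('wrist'); im=env.snapshot('wrist'); cv2.imwrite('pics/w1.png',im); pickle.dump((c,s),open('w1.pkl','wb'))
print(s['position'],s['tcp_rot'],s['wrist_force'])
```

```text
[ 495.1738895  -202.49197313  242.98578591] [-0.00252004  0.99631591  0.0855587  -0.00528888] [-0.77613198 -0.19915609 -0.61038201]
```

View pics/w1.png

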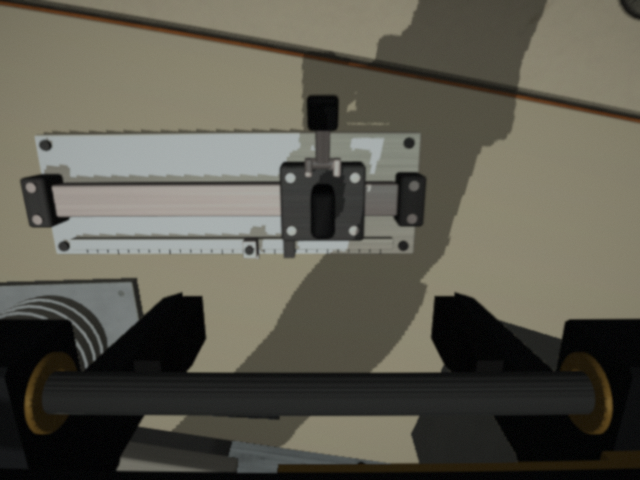

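Run:
```python
import cv2
a=cv2.imread('pics/w1.png')[90:270,230:430]
cv2.imwrite('pics/w1z.png',cv2.resize(cv2.convertScaleAbs(a,alpha=1.6,beta=20),(660,594),interpolation=cv2.INTER_CUBIC))
```

```text
(no output)
```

View pics/w1z.png

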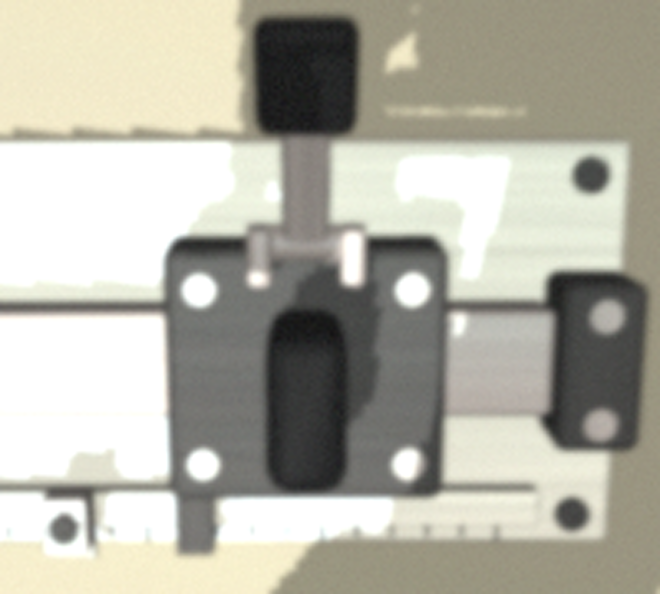

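Run:
```python
from h import *
import pickle
c,s=pickle.load(open('w1.pkl','rb')); S=np.load('slide.npz')
z=lambda u,v:((u+.5)/3.3-.5+230,(v+.5)/3.3-.5+90)
def sl(p): d=p[:2]-S['c'][:2]; return np.array([d@S['ex'],d@S['ey']]).round(1)
for nm,uv,h in [('s1',(199,290),51),('s2',(413,290),51),('s3',(203,465),51),('s4',(408,465),51),('bar L',(268,480),95),('bar R',(346,480),95),('bar B',(307,490),95),('bar T',(307,312),95),('plate1',(628,143),12),('plate2',(605,540),12),('pad c',(306,75),88),('padb',(306,132),86),('padt',(306,18),92),('mark',(64,528),42),('markR',(93,553),42),('markL',(44,553),42),('tabF',(178,553),36)]:
    p=onz('wrist',z(*uv),h,c); print(nm,p.round(1),sl(p))
for uv in [(40,137),(420,134),(413,252),(54,253)]:
    p=onz('wrist',uv,12,c); print(uv,p.round(1),sl(p))
```

```text
s1 [ 518.4 -175.1   51. ] [ 23.4 -58.1]
s2 [ 527.3 -226.5   51. ] [  23.3 -110.3]
s3 [ 474.9 -182.7   51. ] [-20.9 -58.2]
s4 [ 483.7 -233.9   51. ] [ -20.9 -110.1]
bar L [ 486.2 -198.5   95. ] [-12.4 -75.7]
bar R [ 489.2 -215.5   95. ] [-12.4 -92.9]
bar B [ 485.4 -207.4   95. ] [-14.7 -84.3]
bar T [ 524.3 -200.6   95. ] [ 24.8 -84.3]
plate1 [ 570.4 -279.1   12. ] [  56.8 -169.5]
plate2 [ 461.6 -298.9   12. ] [ -53.8 -170.5]
pad c [ 572. -192.   88.] [ 73.3 -84. ]
padb [ 560.6 -194.    86. ] [ 61.7 -84. ]
padt [ 582.9 -190.1   92. ] [ 84.3 -84. ]
mark [ 449.  -148.9   42. ] [-40.5 -20.5]
markR [ 443.4 -157.3   42. ] [-47.5 -27.8]
markL [ 441.2 -144.5   42. ] [-47.5 -14.8]
tabF [ 445.2 -179.4   36. ] [-49.6 -49.9]
(40, 137) [511.   51.8  12. ] [ 54.8 166.6]
(420, 134) [ 569.6 -279.4   12. ] [  55.9 -169.6]
(413, 252) [ 462.9 -298.6   12. ] [ -52.5 -170.4]
(54, 253) [402.8  40.3  12. ] [-53.7 173.9]
```

{"fn": "move_arm", "kwargs": {"targets": [0,0,0.04,0,0,0,1,0,0,0.04,0,0,0,1,0,0,0.02,0,0,0,1,0,0,0,0,0,0,1,0,0,0,0,0,0,1]}}

```text
time_s: 3.15
position: [500.8, -204.4, 150.7]
tcp_rot: [0.001, 0.996, 0.085, 0.001]
wrist_force: [0.3, 0.8, 0.1]
width: 88.3
```

{"fn": "move_arm", "kwargs": {"targets": [0,0,0.035,0,0,0,1,0,0,0.035,0,0,0,1,0,0,0.0155,0,0,0,0.6,0,0,0,0,0,0,0.5,0,0,0,0,0,0,0.4], "grip_force": 25}}

```text
time_s: 3.65
position: [501.2, -204.5, 65.3]
tcp_rot: [0.001, 0.996, 0.085, 0.001]
wrist_force: [0.0, -0.7, -0.5]
width: 66.2
```

Run:
```python
from h import *
im=env.snapshot('wrist'); cv2.imwrite('pics/w2.png',im)
s=env.sense(); print(s['time_s'],s['position'],s['width'],s['wrist_force'])
```

```text
3.7 [ 501.29148186 -204.5524499    65.45619724] 62.2414933552439 [ 0.02561721 -0.71297167  0.57676326]
```

View pics/w2.png

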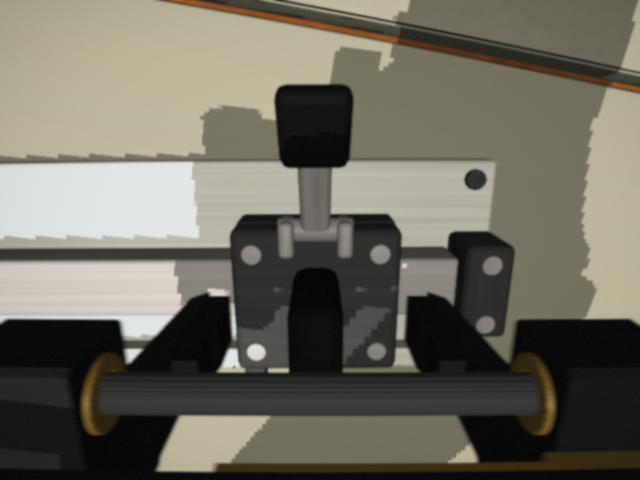

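{"fn": "move_arm", "kwargs": {"targets": [0,0,0,0,0,0,0.15,0,0,0,0,0,0,0.15,0,0,0,0,0,0,0.1,0,0,0,0,0,0,0.1,0,0,0,0,0,0,0.1]}}

```text
time_s: 4.2
position: [499.4, -203.9, 63.3]
tcp_rot: [0.0, 0.996, 0.085, 0.0]
wrist_force: [0.3, 0.1, 0.2]
width: 22.1
```

{"fn": "move_arm", "kwargs": {"targets": [0,0,0,0,0,0,0.1,0,0,0,0,0,0,0.1,0,0,0,0,0,0,0.1]}}

```text
time_s: 4.5
position: [499.4, -203.8, 63.2]
tcp_rot: [-0.0, 0.996, 0.085, -0.0]
wrist_force: [0.5, 0.4, 1.3]
width: 17.9
```

{"fn": "move_arm", "kwargs": {"targets": [0,-0.003,0,0,0,0,0.1,0,-0.006,0,0,0,0,0.1,0,-0.006,0,0,0,0,0.1,0,-0.003,0,0,0,0,0.1,0,0,0,0,0,0,0.1]}}

```text
time_s: 5.0
position: [496.0, -184.9, 63.2]
tcp_rot: [-0.0, 0.996, 0.086, -0.0]
wrist_force: [-1.3, -0.1, 1.9]
width: 17.8
```

```bash
cat > st.py <<'E'
from h import *
S=np.load('slide.npz'); s=env.sense(); p=s['position']; d=p[:2]-S['c'][:2]; f=s['wrist_force']
print('t %.2f  slide x %.2f y %.2f z %.2f | f_along %.2f f_across %.2f fz %.2f | w %.2f'%(s['time_s'],d@S['ex'],d@S['ey'],p[2],f[:2]@S['ey'],f[:2]@S['ex'],f[2],s['width']), np.round(s['torque'],2))
E
python3 st.py
```

```text
t 5.00  slide x -0.38 y -64.02 z 63.22 | f_along 0.10 f_across -1.34 fz 1.87 | w 17.81 [0.03 0.21 0.02]
```

{"fn": "move_arm", "kwargs": {"targets": [0,-0.003,0,0,0,0,0.1,0,-0.003,0,0,0,0,0.1,0,-0.003,0,0,0,0,0.1]}}

```text
time_s: 5.3
position: [494.8, -177.6, 63.2]
tcp_rot: [0.0, 0.996, 0.085, 0.0]
wrist_force: [-0.8, -4.7, -1.0]
width: 17.7
```

```bash
python3 st.py
```

```text
t 5.30  slide x -0.40 y -56.58 z 63.23 | f_along -4.54 f_across -1.55 fz -0.96 | w 17.74 [-0.84 -0.04  0.11]
```

{"fn": "move_arm", "kwargs": {"targets": [0,-0.002,0,0,0,0,0.1,0,-0.002,0,0,0,0,0.1,0,-0.0015,0,0,0,0,0.1]}}

```text
time_s: 5.6
position: [493.7, -171.8, 63.2]
tcp_rot: [0.0, 0.996, 0.085, -0.0]
wrist_force: [-1.5, -3.7, 1.7]
width: 17.8
```

```bash
python3 st.py
```

```text
t 5.60  slide x -0.43 y -50.72 z 63.21 | f_along -3.37 f_across -2.08 fz 1.72 | w 17.75 [-0.87  0.14  0.1 ]
```

{"fn": "move_arm", "kwargs": {"targets": [0,-0.0012,0,0,0,0,0.1,0,-0.0012,0,0,0,0,0.1]}}

```text
time_s: 5.8
position: [493.3, -169.5, 63.2]
tcp_rot: [0.0, 0.996, 0.085, -0.0]
wrist_force: [-0.7, -3.7, 0.5]
width: 17.6
```

{"fn": "move_arm", "kwargs": {"targets": [0,-0.0003,0,0,0,0,0.1]}}

```text
time_s: 5.9
position: [493.3, -169.1, 63.2]
tcp_rot: [-0.0, 0.996, 0.085, -0.0]
wrist_force: [-1.8, -4.2, 1.7]
width: 17.6
```

{"fn": "move_arm", "kwargs": {"targets": [0,-0.0012,0,0,0,0,0.1,0,-0.0012,0,0,0,0,0.1]}}

```text
time_s: 6.1
position: [492.8, -166.9, 63.2]
tcp_rot: [0.0, 0.996, 0.085, -0.0]
wrist_force: [-1.5, -4.9, 2.1]
width: 18.0
```

{"fn": "move_arm", "kwargs": {"targets": [0,-0.0012,0,0,0,0,0.1,0,-0.0012,0,0,0,0,0.1]}}

```text
time_s: 6.3
position: [492.4, -164.4, 63.2]
tcp_rot: [-0.0, 0.996, 0.085, -0.0]
wrist_force: [-1.8, -4.1, 2.7]
width: 17.8
```

{"fn": "move_arm", "kwargs": {"targets": [0,-0.0012,0,0,0,0,0.1,0,-0.0012,0,0,0,0,0.1]}}

```text
time_s: 6.5
position: [492.0, -162.0, 63.2]
tcp_rot: [0.0, 0.996, 0.085, -0.0]
wrist_force: [-1.6, -4.0, 2.1]
width: 17.8
```

{"fn": "move_arm", "kwargs": {"targets": [0,-0.0012,0,0,0,0,0.1,0,-0.0012,0,0,0,0,0.1]}}

```text
time_s: 6.7
position: [491.6, -159.7, 63.2]
tcp_rot: [0.0, 0.996, 0.085, -0.0]
wrist_force: [-2.0, -4.5, 3.1]
width: 18.1
```

{"fn": "move_arm", "kwargs": {"targets": [0,-0.0012,0,0,0,0,0.1,0,-0.0012,0,0,0,0,0.1]}}

```text
time_s: 6.9
position: [491.2, -157.3, 63.2]
tcp_rot: [0.0, 0.996, 0.085, -0.0]
wrist_force: [-2.9, -4.0, 3.5]
width: 17.6
```

{"fn": "move_arm", "kwargs": {"targets": [-0.0002,-0.0012,-0.0002,0,0,0,0.1,-0.0002,-0.0012,-0.0002,0,0,0,0.1]}}

```text
time_s: 7.1
position: [490.7, -154.7, 63.3]
tcp_rot: [-0.0, 0.996, 0.085, 0.0]
wrist_force: [1.3, -4.7, -7.0]
width: 18.0
```

{"fn": "move_arm", "kwargs": {"targets": [0,-0.0012,0.0001,0,0,0,0.1,0,-0.0012,0.0001,0,0,0,0.1]}}

```text
time_s: 7.3
position: [490.3, -152.4, 63.3]
tcp_rot: [-0.0, 0.996, 0.085, 0.0]
wrist_force: [0.1, -4.0, -3.6]
width: 17.9
```

{"fn": "move_arm", "kwargs": {"targets": [0,-0.0012,0,0,0,0,0.1,0,-0.0012,0,0,0,0,0.1]}}

```text
time_s: 7.5
position: [489.9, -150.2, 63.2]
tcp_rot: [-0.0, 0.996, 0.085, 0.0]
wrist_force: [1.4, -4.3, -7.4]
width: 17.7
```

{"fn": "move_arm", "kwargs": {"targets": [0,-0.0012,0.0001,0,0,0,0.1,0,-0.0012,0.0001,0,0,0,0.1]}}

```text
time_s: 7.7
position: [489.7, -149.4, 63.2]
tcp_rot: [0.001, 0.996, 0.085, 0.0]
wrist_force: [1.9, -9.4, -7.4]
width: 18.0
```

{"fn": "move_arm", "kwargs": {"targets": [0,0,0,0,0,0,0.1]}}

```text
time_s: 7.8
position: [489.8, -149.4, 63.3]
tcp_rot: [0.001, 0.996, 0.085, 0.0]
wrist_force: [2.1, -7.7, -6.8]
width: 17.7
```

```bash
python3 st.py
```

```text
t 7.80  slide x -0.47 y -27.90 z 63.25 | f_along -7.96 f_across 0.78 fz -6.84 | w 17.73 [-1.55 -0.35  0.09]
```

{"fn": "move_arm", "kwargs": {"targets": [0,-0.0008,0,0,0,0,0.1,0,0,0,0,0,0,0.1]}}

```text
time_s: 8.0
position: [489.7, -149.2, 63.2]
tcp_rot: [0.001, 0.996, 0.085, 0.001]
wrist_force: [2.7, -8.6, -8.9]
width: 17.7
```

```bash
python3 st.py
```

```text
t 8.00  slide x -0.50 y -27.70 z 63.24 | f_along -8.92 f_across 1.18 fz -8.94 | w 17.67 [-1.81 -0.46  0.1 ]
```

{"fn": "move_arm", "kwargs": {"targets": [0,-0.0015,0,0,0,0,0.1,0,0,0,0,0,0,0.1]}}

```text
time_s: 8.2
position: [489.6, -148.5, 63.3]
tcp_rot: [0.002, 0.996, 0.084, 0.001]
wrist_force: [3.2, -11.4, -9.9]
width: 17.8
```

```bash
python3 st.py
```

```text
t 8.20  slide x -0.48 y -27.07 z 63.27 | f_along -11.80 f_across 1.15 fz -9.89 | w 17.78 [-2.19 -0.59  0.16]
```

{"fn": "move_arm", "kwargs": {"targets": [0,0.003,0,0,0,0,0.1,0,0.003,0,0,0,0,0.1,0,0.003,0,0,0,0,0.1,0,0.002,0,0,0,0,0.1,0,0,0,0,0,0,0.1]}}

```text
time_s: 8.7
position: [490.9, -155.8, 63.2]
tcp_rot: [-0.0, 0.996, 0.085, -0.0]
wrist_force: [-0.6, 3.0, -1.0]
width: 18.2
```

```bash
python3 st.py
```

```text
t 8.70  slide x -0.50 y -34.48 z 63.22 | f_along 3.03 f_across -0.07 fz -1.03 | w 18.17 [0.56 0.13 0.06]
```

{"fn": "move_arm", "kwargs": {"targets": [0,0.0013,0,0,0,0,0.1,0,0.0012,0,0,0,0,0.1,0,0,0,0,0,0,0.1]}}

```text
time_s: 9.0
position: [491.5, -159.1, 63.3]
tcp_rot: [0.0, 0.996, 0.085, 0.0]
wrist_force: [-0.4, 2.6, -2.5]
width: 17.9
```

```bash
python3 st.py
python3 - <<'E'
from h import *
import pickle
c=cam('wrist'); im=env.snapshot('wrist'); cv2.imwrite('pics/w3.png',im); pickle.dump(c,open('w3.pkl','wb'))
im=env.snapshot('top'); cv2.imwrite('pics/top3z.png',cv2.resize(im[220:360,280:500],(792,504),interpolation=cv2.INTER_CUBIC))
E
```

```text
t 9.00  slide x -0.44 y -37.76 z 63.25 | f_along 2.64 f_across 0.05 fz -2.45 | w 17.86 [ 0.58 -0.04  0.08]
```

View pics/w3.png

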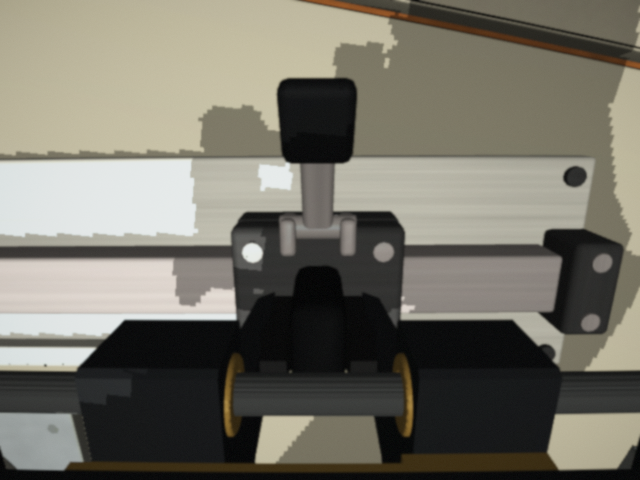

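View pics/top3z.png

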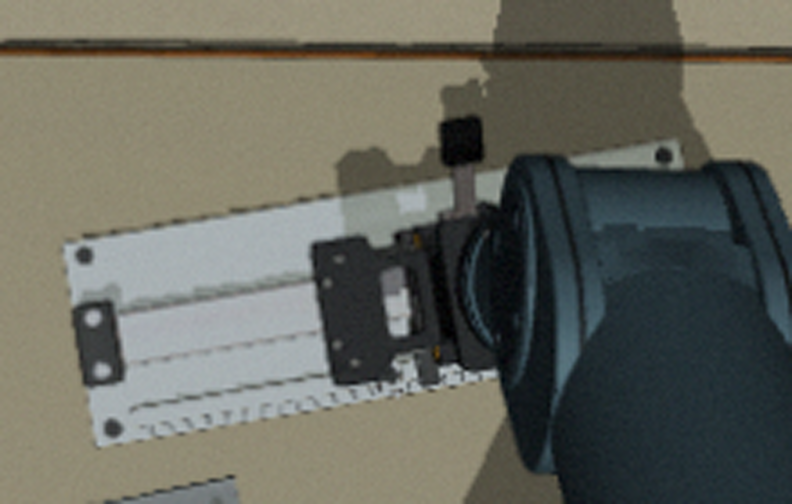

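{"fn": "move_arm", "kwargs": {"targets": [0,-0.0008,0,0,0,0,0.1,0,0,0,0,0,0,0.1]}}

```text
time_s: 9.3
position: [491.4, -159.0, 63.2]
tcp_rot: [0.0, 0.996, 0.085, 0.0]
wrist_force: [1.3, -0.8, -4.1]
width: 17.9
```

```bash
python3 st.py
```

```text
t 9.30  slide x -0.50 y -37.71 z 63.23 | f_along -1.01 f_across 1.14 fz -4.09 | w 17.90 [-0.1  -0.29  0.06]
```

{"fn": "move_arm", "kwargs": {"targets": [0,-0.001,0,0,0,0,0.1,0,0,0,0,0,0,0.1]}}

```text
time_s: 9.5
position: [491.3, -158.1, 63.3]
tcp_rot: [0.001, 0.996, 0.085, 0.0]
wrist_force: [2.4, -1.5, -5.4]
width: 18.0
```

```bash
python3 st.py
```

```text
t 9.50  slide x -0.48 y -36.77 z 63.25 | f_along -1.88 f_across 2.10 fz -5.40 | w 17.98 [-0.5  -0.43  0.06]
```

{"fn": "move_arm", "kwargs": {"targets": [0,0.0004,0,0,0,0,0.1,0,0,0,0,0,0,0.5,0,0,0,0,0,0,0.5,0,0,0,0,0,0,0.5,0,0,0,0,0,0,0.5]}}

```text
time_s: 10.0
position: [490.9, -157.4, 63.3]
tcp_rot: [-0.0, 0.996, 0.085, -0.0]
wrist_force: [0.4, 0.4, 0.0]
width: 43.8
```

```bash
python3 st.py
```

```text
t 10.00  slide x -0.71 y -36.07 z 63.28 | f_along 0.34 f_across 0.42 fz 0.04 | w 43.79 [ 0.05 -0.   -0.02]
```

{"fn": "move_arm", "kwargs": {"targets": [0,0,-0.04,0,0,0,0.5,0,0,-0.04,0,0,0,0.5,0,0,-0.03,0,0,0,0.5,-0.02,0,0,0,0,0,0.5,0,0,0,0,0,0,0.5]}}

```text
time_s: 10.5
position: [469.7, -161.7, 173.8]
tcp_rot: [0.0, 0.996, 0.085, -0.0]
wrist_force: [-0.6, 0.6, -0.4]
width: 44.3
```

{"fn": "move_arm", "kwargs": {"targets": [0,0,0,0,0,0,0.5,0,0,0,0,0,0,0.5]}}

```text
time_s: 10.7
position: [471.6, -160.6, 172.6]
tcp_rot: [-0.0, 0.996, 0.085, -0.0]
wrist_force: [-0.2, 0.4, 0.2]
width: 44.2
```

```bash
python3 st.py
python3 - <<'E'
from h import *
import pickle
c=cam('wrist'); im=env.snapshot('wrist'); cv2.imwrite('pics/w4.png',im); pickle.dump(c,open('w4.pkl','wb'))
E
```

```text
t 10.70  slide x -20.34 y -35.91 z 172.62 | f_along 0.41 f_across -0.16 fz 0.23 | w 44.22 [-0.01  0.03 -0.03]
```

View pics/w4.png

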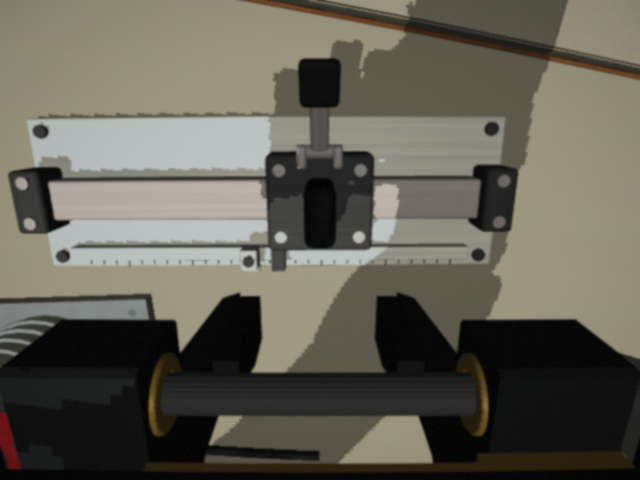

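Run:
```python
import cv2
a=cv2.imread('pics/w4.png')[140:280,230:390]
cv2.imwrite('pics/w4z.png',cv2.resize(cv2.convertScaleAbs(a,alpha=1.4,beta=10),(640,560),interpolation=cv2.INTER_CUBIC))
a=cv2.imread('pics/w4.png')[235:280,230:300]
cv2.imwrite('pics/w4y.png',cv2.resize(cv2.convertScaleAbs(a,alpha=1.1,beta=10),(700,450),interpolation=cv2.INTER_CUBIC))
```

```text
(no output)
```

View pics/w4z.png

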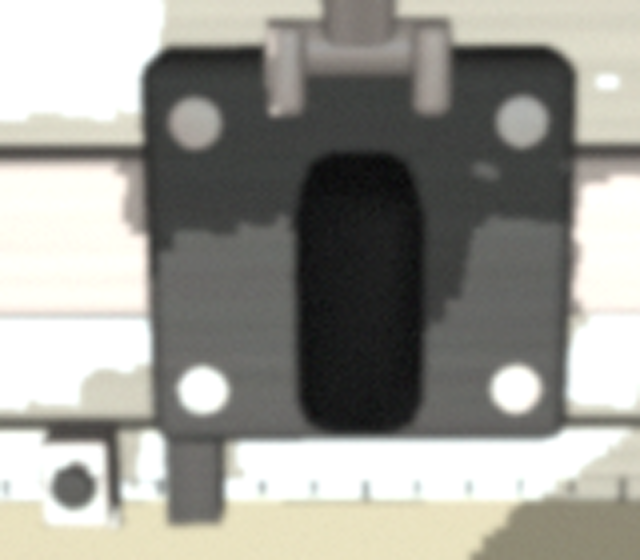

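View pics/w4y.png

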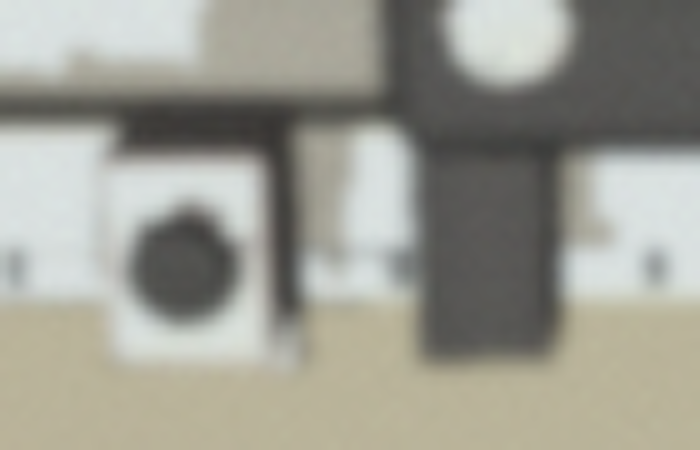

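Run:
```python
from h import *
import pickle
c=pickle.load(open('w4.pkl','rb')); S=np.load('slide.npz')
a=lambda u,v:((u+.5)/10-.5+230,(v+.5)/10-.5+235)
z=lambda u,v:((u+.5)/4-.5+230,(v+.5)/4-.5+140)
def y(uv,h): p=onz('wrist',uv,h,c); d=p[:2]-S['c'][:2]; return (d@S['ey']).round(2),(d@S['ex']).round(2)
m=[y(a(268,340),42),y(a(112,340),42),y(a(185,262),42),y(a(298,350),26)]
print('marker R,L,hole,foot',m)
for h in (34,36,38,40): print('tab',h,y(a(422,320),h),y(a(422,250),h), 'rear',y(a(555,320),h))
sc=[y(z(*p),51) for p in [(195,124),(522,122),(203,389),(516,388)]]; print(sc, np.mean([q[0] for q in sc]))
print('car edges',y(z(146,100),51),y(z(573,100),51),y(z(154,420),51),y(z(567,420),51))
print('bar',y(z(298,380),95),y(z(422,380),95))
```

```text
marker R,L,hole,foot [(np.float64(6.87), np.float64(-46.57)), (np.float64(17.85), np.float64(-46.55)), (np.float64(12.42), np.float64(-40.78)), (np.float64(7.2), np.float64(-53.14))]
tab 34 (np.float64(-3.05), np.float64(-47.94)) (np.float64(-3.23), np.float64(-42.61)) rear (np.float64(-12.65), np.float64(-47.95))
tab 36 (np.float64(-3.29), np.float64(-47.23)) (np.float64(-3.47), np.float64(-41.94)) rear (np.float64(-12.82), np.float64(-47.24))
tab 38 (np.float64(-3.53), np.float64(-46.51)) (np.float64(-3.7), np.float64(-41.26)) rear (np.float64(-12.99), np.float64(-46.53))
tab 40 (np.float64(-3.77), np.float64(-45.8)) (np.float64(-3.94), np.float64(-40.59)) rear (np.float64(-13.16), np.float64(-45.82))
[(np.float64(-11.4), np.float64(22.63)), (np.float64(-63.29), np.float64(22.85)), (np.float64(-11.5), np.float64(-21.02)), (np.float64(-63.44), np.float64(-20.94))] -37.4075
car edges (np.float64(-3.75), np.float64(26.42)) (np.float64(-71.27), np.float64(26.3)) (np.float64(-3.17), np.float64(-26.37)) (np.float64(-72.1), np.float64(-26.49))
bar (np.float64(-28.84), np.float64(-7.55)) (np.float64(-45.99), np.float64(-7.58))
```

{"fn": "move_arm", "kwargs": {"targets": [-0.03,0,0.02,0,0,0,0.5,-0.03,0,0.02,0,0,0,0.5,0,0,0.02,0,0,0,0.5,0,0,0,0,0,0,0.5,0,0,0,0,0,0,0.5]}}

```text
time_s: 11.25
position: [413.0, -170.9, 113.2]
tcp_rot: [-0.0, 0.996, 0.086, -0.0]
wrist_force: [0.8, -0.3, 1.1]
width: 44.0
```

```bash
python3 st.py
python3 - <<'E'
from h import *
import pickle
c=cam('wrist'); im=env.snapshot('wrist'); cv2.imwrite('pics/w5.png',im); pickle.dump(c,open('w5.pkl','wb'))
E
```

```text
t 11.25  slide x -79.78 y -35.98 z 113.24 | f_along -0.47 f_across 0.70 fz 1.06 | w 43.97 [-0.01  0.03 -0.02]
```

View pics/w5.png

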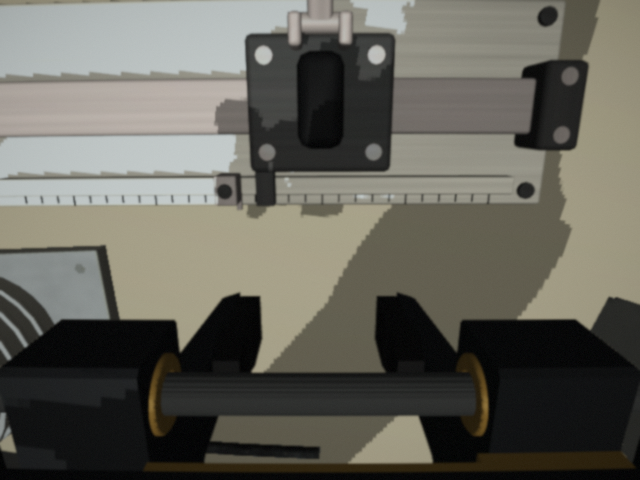

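Run:
```python
import cv2
a=cv2.imread('pics/w5.png')[155:215,205:295]
cv2.imwrite('pics/w5y.png',cv2.resize(cv2.convertScaleAbs(a,alpha=1.6,beta=0),(792,528),interpolation=cv2.INTER_CUBIC))
```

```text
(no output)
```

View pics/w5y.png

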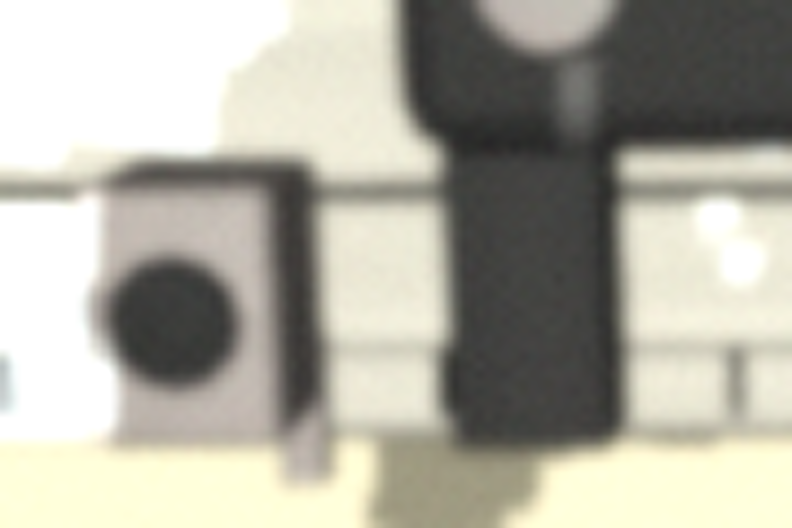

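Run:
```python
from h import *
import pickle
c=pickle.load(open('w5.pkl','rb')); S=np.load('slide.npz')
a=lambda u,v:((u+.5)/8.8-.5+205,(v+.5)/8.8-.5+155)
def y(uv,h): p=onz('wrist',uv,h,c); d=p[:2]-S['c'][:2]; return (d@S['ey']).round(2),(d@S['ex']).round(2)
print('marker R,L,hole,foot',y(a(277,300),42),y(a(100,300),42),y(a(175,322),42),y(a(283,437),42),y(a(328,470),26))
for h in (34,36,38,40): print('tab',h,y(a(449,300),h),y(a(456,420),h), 'rear',y(a(617,300),h))
sc=[y(p,51) for p in [(263.5,55.5),(376,54.5),(267,152),(374,152)]]; print(sc, np.mean([q[0] for q in sc]))
print('car edges',y((247,60),51),y((393.5,60),51),y((250,150),51),y((391,150),51))
```

```text
marker R,L,hole,foot (np.float64(6.14), np.float64(-40.31)) (np.float64(16.66), np.float64(-40.28)) (np.float64(12.28), np.float64(-41.61)) (np.float64(6.24), np.float64(-48.55)) (np.float64(6.63), np.float64(-53.82))
tab 34 (np.float64(-2.86), np.float64(-41.59)) (np.float64(-2.97), np.float64(-49.06)) rear (np.float64(-13.19), np.float64(-41.62))
tab 36 (np.float64(-3.16), np.float64(-41.28)) (np.float64(-3.28), np.float64(-48.68)) rear (np.float64(-13.4), np.float64(-41.3))
tab 38 (np.float64(-3.46), np.float64(-40.97)) (np.float64(-3.58), np.float64(-48.3)) rear (np.float64(-13.61), np.float64(-40.99))
tab 40 (np.float64(-3.77), np.float64(-40.66)) (np.float64(-3.88), np.float64(-47.93)) rear (np.float64(-13.82), np.float64(-40.68))
[(np.float64(-11.61), np.float64(22.68)), (np.float64(-63.38), np.float64(23.04)), (np.float64(-11.76), np.float64(-20.99)), (np.float64(-63.95), np.float64(-21.06))] -37.675000000000004
car edges (np.float64(-3.92), np.float64(20.79)) (np.float64(-71.54), np.float64(20.7)) (np.float64(-3.5), np.float64(-20.01)) (np.float64(-72.2), np.float64(-20.1))
```

{"fn": "move_arm", "kwargs": {"targets": [0,0.0009,-0.04,0,0,0,0.5,0.03,0,0,0,0,0,0.5,0.03,0,0,0,0,0,0.5,0.0195,0,0,0,0,0,0.5,0,0,0,0,0,0,0.5]}}

```text
time_s: 11.8
position: [494.7, -157.4, 154.6]
tcp_rot: [0.0, 0.996, 0.087, 0.002]
wrist_force: [-0.3, -0.1, 0.4]
width: 43.9
```

{"fn": "move_arm", "kwargs": {"targets": [0,0,0.03,0,0,0,0.5,0,0,0.03,0,0,0,0.5,0,0,0.03,0,0,0,0.5,0,0,0,0,0,0,0.5,0,0,0,0,0,0,0.5]}}

```text
time_s: 12.3
position: [490.5, -158.7, 63.9]
tcp_rot: [-0.0, 0.996, 0.085, -0.0]
wrist_force: [-0.1, 0.4, 0.5]
width: 44.2
```

```bash
python3 st.py
```

```text
t 12.30  slide x -1.33 y -37.27 z 63.90 | f_along 0.37 f_across -0.01 fz 0.48 | w 44.23 [ 0.06 -0.04  0.03]
```

{"fn": "move_arm", "kwargs": {"targets": [0,0,0,0,0,0,0.25,0,0,0,0,0,0,0.2,0,0,0,0,0,0,0.1,0,0,0,0,0,0,0.1,0,0,0,0,0,0,0.1]}}

```text
time_s: 12.8
position: [491.2, -158.7, 64.1]
tcp_rot: [0.0, 0.996, 0.085, 0.001]
wrist_force: [-2.0, 1.1, 6.9]
width: 17.7
```

```bash
python3 st.py
```

```text
t 12.80  slide x -0.64 y -37.33 z 64.08 | f_along 1.39 f_across -1.77 fz 6.91 | w 17.69 [0.14 0.26 0.07]
```

{"fn": "move_arm", "kwargs": {"targets": [0,0.0007,0,0,0,0,0.1,0,0,0,0,0,0,0.1]}}

```text
time_s: 13.0
position: [491.3, -158.8, 64.1]
tcp_rot: [-0.0, 0.996, 0.085, 0.0]
wrist_force: [-2.2, 2.0, 8.0]
width: 17.8
```

```bash
python3 st.py
```

```text
t 13.00  slide x -0.61 y -37.46 z 64.09 | f_along 2.34 f_across -1.83 fz 8.01 | w 17.79 [0.45 0.36 0.  ]
```

{"fn": "move_arm", "kwargs": {"targets": [0,0.0004,0,0,0,0,0.1,0,0,0,0,0,0,0.1]}}

```text
time_s: 13.2
position: [491.3, -159.1, 64.1]
tcp_rot: [-0.0, 0.996, 0.086, 0.0]
wrist_force: [-2.0, 1.6, 8.5]
width: 17.9
```

```bash
python3 st.py
```

```text
t 13.20  slide x -0.63 y -37.73 z 64.09 | f_along 1.88 f_across -1.73 fz 8.48 | w 17.88 [0.57 0.4  0.09]
```

{"fn": "move_arm", "kwargs": {"targets": [0,-0.0005,0,0,0,0,0.1,0,0,0,0,0,0,0.5,0,0,0,0,0,0,0.5,0,0,0,0,0,0,0.5,0,0,0,0,0,0,0.5]}}

```text
time_s: 13.7
position: [490.7, -159.2, 63.1]
tcp_rot: [-0.0, 0.996, 0.085, -0.0]
wrist_force: [-0.7, -0.5, 0.1]
width: 43.8
```

{"fn": "move_arm", "kwargs": {"targets": [0,0,-0.04,0,0,0,0.5,0,0,-0.04,0,0,0,0.5,0,0,-0.02,0,0,0,0,0,0,0,0,0,0,0,0,0,0,0,0,0,0]}}

```text
time_s: 14.2
position: [490.6, -159.3, 163.0]
tcp_rot: [0.0, 0.996, 0.085, 0.0]
wrist_force: [0.5, 0.8, -0.8]
width: 22.3
```

{"fn": "move_arm", "kwargs": {"targets": [-0.03,0,0,0,0,0,0,-0.02,0,0,0,0,0,0,0,0,0,0,0,0,0,0,0,0,0,0,0,0,0,0,0,0,0,0,0]}}

```text
time_s: 14.7
position: [442.4, -167.3, 162.8]
tcp_rot: [-0.0, 0.996, 0.086, 0.0]
wrist_force: [0.7, -0.5, -0.3]
width: 0.5
```

```bash
python3 st.py
python3 - <<'E'
from h import *
import pickle
c=cam('wrist'); im=env.snapshot('wrist'); cv2.imwrite('pics/w6.png',im); pickle.dump(c,open('w6.pkl','wb'))
a=im[130:290,220:380]
cv2.imwrite('pics/w6z.png',cv2.resize(cv2.convertScaleAbs(a,alpha=1.4,beta=0),(600,600),interpolation=cv2.INTER_CUBIC))
E
```

```text
t 14.70  slide x -50.20 y -37.48 z 162.81 | f_along -0.65 f_across 0.63 fz -0.34 | w 0.46 [ 0.01 -0.01 -0.02]
```

View pics/w6.png

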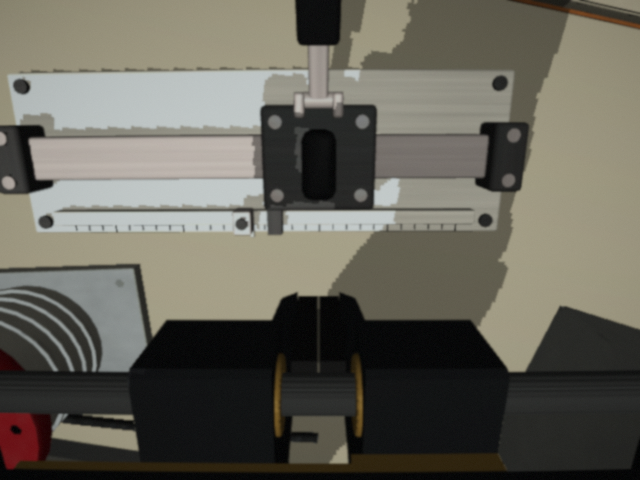

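Run:
```python
import cv2
a=cv2.imread('pics/w6.png')[195:245,220:300]
cv2.imwrite('pics/w6y.png',cv2.resize(cv2.convertScaleAbs(a,alpha=1.5,beta=0),(800,500),interpolation=cv2.INTER_CUBIC))
```

```text
(no output)
```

View pics/w6y.png

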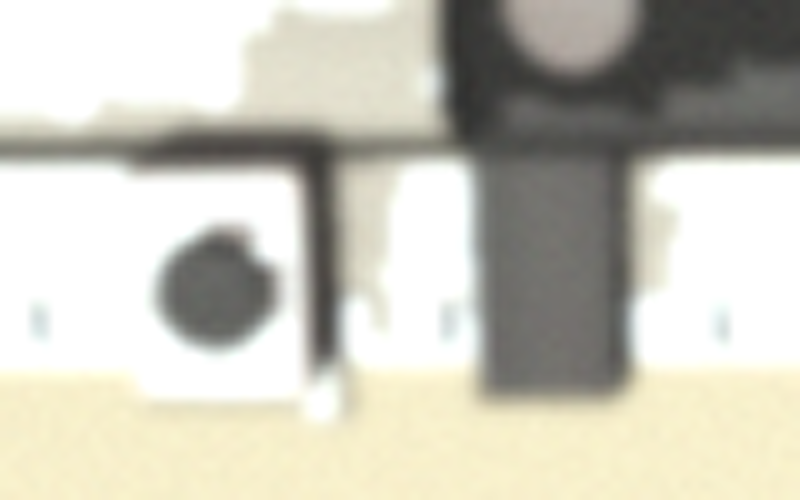

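Run:
```python
from h import *
import pickle
c=pickle.load(open('w6.pkl','rb')); S=np.load('slide.npz')
a=lambda u,v:((u+.5)/10-.5+220,(v+.5)/10-.5+195)
def y(uv,h): p=onz('wrist',uv,h,c); d=p[:2]-S['c'][:2]; return (d@S['ey']).round(2),(d@S['ex']).round(2)
print('marker R,hole,foot',y(a(305,330),42),y(a(217,290),42),y(a(342,410),26))
for h in (34,36,38): print('tab',h,y(a(481,330),h), 'rear',y(a(628,330),h))
sc=[y(p,51) for p in [(274,122),(362,122),(277,195.5),(361,195.5)]]; print(sc, np.mean([q[0] for q in sc])+35)
```

```text
marker R,hole,foot (np.float64(6.65), np.float64(-44.16)) (np.float64(12.3), np.float64(-41.44)) (np.float64(7.02), np.float64(-53.98))
tab 34 (np.float64(-3.94), np.float64(-46.2)) rear (np.float64(-13.91), np.float64(-46.21))
tab 36 (np.float64(-4.19), np.float64(-45.69)) rear (np.float64(-14.08), np.float64(-45.71))
tab 38 (np.float64(-4.44), np.float64(-45.19)) rear (np.float64(-14.26), np.float64(-45.2))
[(np.float64(-12.06), np.float64(22.64)), (np.float64(-64.26), np.float64(22.56)), (np.float64(-12.61), np.float64(-21.38)), (np.float64(-64.82), np.float64(-21.45))] -3.4375
```

{"fn": "move_arm", "kwargs": {"targets": [0.035,0.0006,0,0,0,0,0,0.035,0,0,0,0,0,0,0.035,0,0,0,0,0,0,0.022,0,0,0,0,0,0,0,0,0.03,0,0,0,0]}}

```text
time_s: 15.25
position: [573.9, -145.1, 135.9]
tcp_rot: [0.001, 0.996, 0.087, 0.005]
wrist_force: [0.2, -1.0, 0.1]
width: 0.2
```

{"fn": "move_arm", "kwargs": {"targets": [0,0,0.02,0,0,0,0,0,0,0.01,0,0,0,0,0,0,0,0,0,0,0]}}

```text
time_s: 15.55
position: [566.2, -146.2, 101.7]
tcp_rot: [-0.001, 0.996, 0.085, -0.001]
wrist_force: [-0.9, -0.8, -0.1]
width: 0.5
```

```bash
python3 st.py
python3 - <<'E'
from h import *
im=env.snapshot('side'); cv2.imwrite('pics/s7.png',im)
a=im[150:290,310:430]
cv2.imwrite('pics/s7z.png',cv2.resize(a,(514,600),interpolation=cv2.INTER_CUBIC))
E
```

```text
t 15.55  slide x 75.33 y -37.83 z 101.74 | f_along -0.66 f_across -1.05 fz -0.06 | w 0.49 [ 0.04 -0.04 -0.02]
```

View pics/s7z.png

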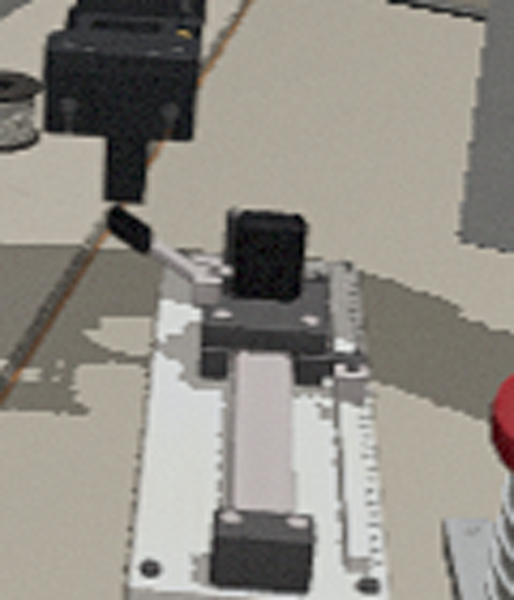

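{"fn": "move_arm", "kwargs": {"targets": [0,0,0.006,0,0,0,0,0,0,0.005,0,0,0,0,0,0,0.005,0,0,0,0,0.001,0,0.005,0,0,0,0,0.001,0,0.005,0,0,0,0]}}

```text
time_s: 16.1
position: [571.6, -146.2, 78.6]
tcp_rot: [0.0, 0.996, 0.085, 0.003]
wrist_force: [3.8, 0.6, 4.4]
width: 0.2
```

{"fn": "move_arm", "kwargs": {"targets": [0.001,0,0.004,0,0,0,0,0.001,0,0.004,0,0,0,0,0,0,0.003,0,0,0,0]}}

```text
time_s: 16.4
position: [570.6, -146.1, 65.8]
tcp_rot: [0.0, 0.996, 0.085, -0.0]
wrist_force: [2.3, 0.5, 2.7]
width: 0.8
```

```bash
python3 st.py
```

```text
t 16.40  slide x 79.71 y -38.53 z 65.80 | f_along 0.05 f_across 2.34 fz 2.72 | w 0.75 [ 0.08 -0.45 -0.04]
```

{"fn": "move_arm", "kwargs": {"targets": [0,0,0.002,0,0,0,0,0,0,0.002,0,0,0,0,0,0,0.001,0,0,0,0]}}

```text
time_s: 16.7
position: [570.7, -146.1, 62.4]
tcp_rot: [0.0, 0.996, 0.085, -0.0]
wrist_force: [-3.4, 1.2, 22.4]
width: 0.8
```

```bash
python3 st.py
```

```text
t 16.70  slide x 79.86 y -38.53 z 62.35 | f_along 1.76 f_across -3.11 fz 22.40 | w 0.76 [0.32 1.01 0.01]
```

{"fn": "move_arm", "kwargs": {"targets": [0,0,-0.003,0,0,0,0,0,0,-0.02,0,0,0,0,0,0,-0.04,0,0,0,0,0,0,-0.04,0,0,0,0,-0.04,0,0,0,0,0,0]}}

```text
time_s: 17.2
position: [537.3, -151.9, 169.0]
tcp_rot: [0.001, 0.996, 0.087, 0.006]
wrist_force: [-0.1, -0.1, -0.1]
width: 0.5
```

{"fn": "move_arm", "kwargs": {"targets": [-0.04,0,0,0,0,0,0,-0.03,0,0,0,0,0,0,-0.02,0,0,0,0,0,0,0,0,0,0,0,0,0,0,0,0,0,0,0,0]}}

```text
time_s: 17.7
position: [442.3, -168.1, 164.0]
tcp_rot: [-0.0, 0.996, 0.085, -0.0]
wrist_force: [0.2, -0.4, 0.6]
width: 0.5
```

```bash
python3 st.py
python3 - <<'E'
from h import *
import pickle
c=cam('wrist'); im=env.snapshot('wrist'); cv2.imwrite('pics/w8.png',im); pickle.dump(c,open('w8.pkl','wb'))
im=env.snapshot('side'); cv2.imwrite('pics/s8z.png',cv2.resize(im[150:290,310:430],(514,600),interpolation=cv2.INTER_CUBIC))
E
```

```text
t 17.70  slide x -50.44 y -38.29 z 163.99 | f_along -0.38 f_across 0.09 fz 0.61 | w 0.47 [-0.02 -0.    0.03]
```

View pics/w8.png

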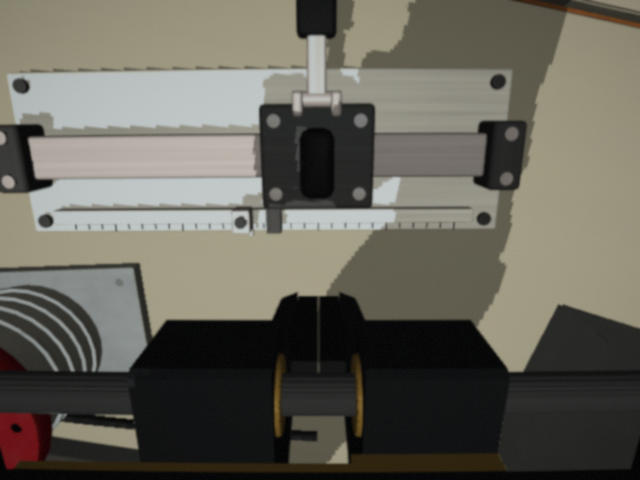

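View pics/s8z.png

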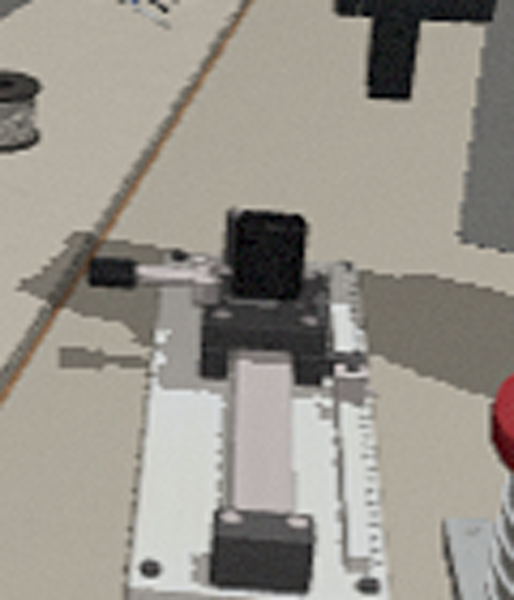

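Run:
```python
from h import *
A=cv2.imread('pics/w6.png');B=cv2.imread('pics/w8.png')
def sh(x0,x1,y0,y1):
    t=A[y0:y1,x0:x1]; r=cv2.matchTemplate(B[y0-8:y1+8,x0-8:x1+8],t,cv2.TM_CCOEFF_NORMED); _,m,_,p=cv2.minMaxLoc(r)
    row=r[p[1]]; i=p[0]; d=(row[i-1]-row[i+1])/(2*(row[i-1]-2*row[i]+row[i+1])) if 0<i<len(row)-1 else 0
    return round(i-8+float(d),2),p[1]-8,round(m,3)
print('marker',sh(228,258,208,240),'tab/carriage',sh(263,300,180,240),'plate',sh(440,510,70,235))
env.sign_off()
```

```text
marker (-1.05, -1, 0.992) tab/carriage (-1.09, -1, 0.997) plate (-1.78, -2, 0.993)
the job is handed in; nothing more can be done
```

The job is handed in. The carriage was bound, drawn back to about a 10 mm gap from the marker, and its clamp lever is fully down. It took about 18 s of the 64 s allowed.

- **Finding the bind:** I pinched the grip bar and slid the carriage towards the marker, which it pushed ahead of it. After about 55 mm of travel the rail force rose from about 4 N to 8–12 N. I leaned on it for about half a second; the force above drag was about 8 N, roughly 1.3 mm into the tight spot, well short of forcing it.
- **Setting the gap:** I drew back about 10 mm by the measured arm position, released, and checked with the wrist camera. That check read 9.0–10 mm, so I gripped again and drew back about 0.4 mm more. The readings do not fully agree:

  | Check after the correction | Gap |
  |---|---|
  | Camera, carriage screws | about 9.8 mm |
  | Camera, tab edge | about 10.6 mm |
  | Arm position | about 10.7 mm |

  My best estimate is 10 mm, give or take 0.6 mm.
- **Clamp:** I pressed the pad straight down with the fingers shut until it met its stop. The force there jumped to 22 N at 62 mm above the bench, and the side picture shows the lever level.
- **Last checks:** Between pictures taken before and after the clamping, the marker and carriage shifted by the same amount in the image (−1.05 and −1.09 pixels), so clamping did not change the gap. The arm stayed well away from the cups and bracket, but I did not measure their positions again at the end. The robot was touching nothing at hand-in.

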